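# Load a reagent cartridge upright in a transport box and lower the cover

## Task

The reagent cartridge lying on the bench has to travel standing up: first stand it upright on its foot on the bench and let go, then pick it up again and set it down upright inside the open transport box, without dropping it. Then close the box: bring its hinged cover over and lower it gently until it rests fully shut, without letting it fall. Leave the other things on the bench where they are.

Things in the scene. Friction and masses are not known exactly. Their poses are not given: they have to be found in the camera images.
- cartridge: Grey plastic reagent cartridge with paper labels, 0.15-0.31 kg: a block 40 (x) x 56 (y) x 64 mm (z) with a grip tab on top, 90 mm in all. Origin: centre of the foot, the end without the tab; z points from foot to tab. It starts lying on a broad 56 x 64 face, origin 20 mm above the bench, tab pointing roughly away from the robot. Upright, its z points up.
- cartridge_tab (a point): Centre of the end face of the cartridge's flat grey grip tab, 90 mm from the foot along the cartridge's z. The tab is centred on the block: 14 (cartridge x) x 40 (y) x 26 mm (z).
- box: Grey open-topped plastic transport box, fixed, 160 (its x) x 200 (its y) x 108 mm high; walls and floor 5 mm, so 150 x 190 mm inside, inner floor at 5 mm. Origin: centre of the underside, z up. The cover is hinged along the rim of its +x side (towards the robot's left); its front, -x, looks roughly to the robot's right.
- cover (a joint): Angle of the hinged cover, rad: 0 = shut (its stop, flat on the rim), 1.57 = upright, 1.75 = its open stop, leaning back. Starts open, 1.62 to 1.75. The cover is a grey plate 160 (from hinge to free edge) x 200 x 8 mm, about 0.25 kg. The hinge has slight friction only: forward of upright it falls shut by its own weight unless held.
- cover_bar (a point): Middle of the round grip bar (10 mm thick, 100 mm long, parallel to the hinge) of the cover's steel bow handle. It lies in the plane of the plate, 40 mm beyond its free edge, on a leg at each end; 200 mm from the hinge axis. Shut: 40 mm in front of the box's front wall, height 112 mm (4 mm above the hinge). The bar can turn between the fingers.
- cover_hinge (a point): Middle of the hinge axis, on the box's +x rim, 80 mm from the box's origin along its x and 108 mm up; the axis runs along the box's y.
- trays: Bystander: stack of white slide trays, 130 x 210 x 96 mm high; origin at the centre of the underside.
- jar: Bystander: closed jar, 52 mm across, 60 mm high; origin at the centre of the underside.
- marker: Bystander: black marker pen lying down, 18 x 125 mm, 14 mm high; origin at the centre of the underside.

How it is judged:
On the way, in this order (a step that is already met when the one before it is completed fails the run):
1. the cartridge stands upright on its foot on the bench, outside the box, let go (angle between cartridge's own z axis and vertical below 0.1 rad and height (world z) of cartridge below 0.004 m and horizontal distance between cartridge and box above 0.095 m and contact force between cartridge and the fingers below 0.1 N and linear speed of cartridge below 0.03 m/s), for 0.2 s.
2. the cartridge stands upright on the box's floor, let go (x of cartridge in the frame of box between -0.062 and 0.062 m and y of cartridge in the frame of box between -0.08 and 0.08 m and z of cartridge in the frame of box between 0.001 and 0.012 m and angle between cartridge's own z axis and vertical below 0.1 rad and contact force between cartridge and the fingers below 0.1 N and linear speed of cartridge below 0.03 m/s), for 0.2 s.
At the end, for the whole second after the job is handed in: The cartridge stands upright (within 0.1 rad) and at rest on the floor inside the box, and the cover is fully shut (joint below 0.03 rad) and still (x of cartridge in the frame of box between -0.062 and 0.062 m and y of cartridge in the frame of box between -0.08 and 0.08 m and z of cartridge in the frame of box between 0.001 and 0.012 m and angle between cartridge's own z axis and vertical below 0.1 rad and linear speed of cartridge below 0.03 m/s and value of joint cover below 0.03 rad and velocity of joint cover between -0.05 and 0.05 rad/s); the robot touches nothing.
It fails at once if the cover slams: it turns shut faster than 1.5 rad/s within its last 0.25 rad (value of joint cover below 0.25 rad and velocity of joint cover below -1.5 rad/s).
It fails at once if the cartridge is dropped: it moves faster than 0.5 m/s out of the fingers (linear speed of cartridge above 0.5 m/s and contact force between cartridge and the fingers below 0.05 N).
It fails at once if a bystander is moved by more than 30 mm (distance of any of trays, jar, marker from where it was at the start of the episode above 0.03 m).
It also fails if it takes over 72 s, if anything falls off the work surface, if the arm or the gripper's body presses on something with over 40 N, if the wrist force passes 120 N, or if a joint passes its speed limit or range.

## Robot

A 7-joint arm with a two-finger parallel gripper is mounted at the origin on the work surface. World frame = base frame: x ahead of the robot, y to its left, z up, the work surface at z = 0. Lengths are in m, angles in rad, forces in N, time in s.
With the tool pointing down it reaches from about 0.425 to 0.95 m from the base axis. Payload 4.7 kg.
Tool frame: the origin (TCP) lies midway between the tips of the shut fingers; the grasp point (between the pads) lies 19 mm behind it; x points along the fingers, y is the direction in which the jaws open and shut, and the axes are right-handed (so a half turn about x gives the same grasp; the last joint's range is limited). The gripper opens to 85 mm and grips with 20 to 120 N. Pads are 22 mm wide; open, the fingers measure 114 mm over their backs; the gripper's body (76 mm by 85 mm) begins 54 mm behind the grasp point. The pads swing forward as they close: fully open they stand 13 mm farther back than shut.
Start: joints at [-1.318, 0.469, -0.049, 1.532, 0.024, 1.141, -0.082], TCP at [0.188, 0.648, 0.231] pointing down, gripper open.
Joint ranges: [-2.59, 2.59], [-0.33, 1.99], [-1.39, 1.29], [0.1, 2.45], [-1.04, 4.18], [0.21, 1.99], [-2.66, 2.66]. Speed limits (rad/s): [2.57, 2.57, 3.14, 3.14, 3.14, 3.14, 3.14].

## Interface

Orientations are given as a unit quaternion [w, x, y, z].
In Python, from cell import get_state, snapshot, order gives the robot as it stands.
- The arm moves only by the tool play_rows, never from a script. Its argument "steps" is a list of rows, each an object with "jaw": the closure, from -1 (fully open) to 1 (shut), so that 0 is half open; "slide": the shift along the tool's x, y, z in mm, a list of three; "dr": the turn, a rotation vector about the tool's x, y, z in degrees, a list of three. In form: [{"jaw": jaw, "slide": [x, y, z], "dr": [ax, ay, az]}, ...]. A call has 1 to 20 rows; each row shifts and turns the commanded pose from where the row before left it, along the tool's axes as they then stand; what a row does not reach is not made up. A row lasts 1/12 s, in which the tool goes at most 41.7 mm and 7.16 degrees, less where a joint would pass 70% of its speed; a pose out of reach is approached as far as the arm can. A call with a gripper value outside its range is refused whole. The fingers move at their own pace and stop on an object; "grip_force" is the grip in N (left out, the last holds). Time passes only in rows, so rows that do not move let the fingers close. It gives the time, the measured TCP pose, the force and the opening at its end, in the units of the state.
- get_state(): the state, without advancing time (a new reading comes with each control period).
- snapshot(name): name is "scene" or "top" or "wrist"; returns a dict with "pixels" (384x512x3 uint8, red, green, blue), "range_z" (384x512 float32, m along the optical axis (not along the pixel's ray), 0 where there is no reading), "mtx" (3x3 intrinsics, pixels), "R" (3x3) and "t" (3): a world point X has camera coordinates R X + t. Camera axes: x right, y down, z forward; pixel columns grow to the right and rows downward; lengths in m; the calibration is good to about 2 mm. A picture is of the moment at which its call begins.
- order.close_job(): hands the job in, once; it reports no verdict.
The state is a dict: "t": time; "q": joint angles; "qvel": joint speeds; "joint_efforts": joint torques, N m; "ee_pos": TCP position; "tool_rot": TCP orientation; "contact_force": force on the tool from outside, world axes, zero at the start; "wrist_torque": the same for the moment, N m; "width": opening from 0.0 (shut) to 1.0 (fully open).
Only numpy, scipy, OpenCV 4.12 (cv2) and the standard library are available. Lean on these libraries where they do the work, as an engineer would, in place of code of your own. Each camera call takes 0.05 s, during which the arm holds its last target. There are 200 camera calls.

## Working session

There is one attempt and no reset: what is moved stays moved. The work goes in short steps, Python scripts to look and compute and a tool call to move; the robot and the scene stay as the last step left them, time stands still between calls to the robot, and variables do not carry over. Pictures are saved under pics/ and viewed, about 8 in all and at most 12, crops included, and the job is handed in when it is done.

Besides the shell and the picture viewer there is one more tool, called after "Emit:" by a JSON object that holds its "api" and its "payload". play_rows: Moves the arm, as the interface text tells. Its arguments: {"type":"object","properties":{"steps":{"type":"array"},"grip_force":{"type":"number"}},"required":["steps"]}

```bash
mkdir -p pics; cat > h.py <<'E'
import numpy as np, cv2
from cell import get_state, snapshot, order
from scipy.spatial.transform import Rotation as Ro
def save(s,n): cv2.imwrite(f'pics/{n}.png', s['pixels'][:,:,::-1])
def cloud(s):
    z=s['range_z']; K=s['mtx']; v,u=np.mgrid[:z.shape[0],:z.shape[1]]
    P=np.stack([(u-K[0,2])/K[0,0]*z,(v-K[1,2])/K[1,1]*z,z],-1)
    W=(P-np.array(s['t']))@np.array(s['R']); W[z==0]=np.nan
    return W
def rot(st): q=st['tool_rot']; return Ro.from_quat([q[1],q[2],q[3],q[0]])
E
python3 - <<'E'
from h import *
st=get_state(); print(st); print(rot(st).as_matrix().round(3))
a=snapshot('scene');b=snapshot('top')
for s,n in((a,'scene'),(b,'top')):
    save(s,n+'0'); np.savez(n+'0.npz',**s); print(n,np.array(s['R']).round(3).tolist(),s['t'],s['mtx'].tolist() if hasattr(s['mtx'],'tolist') else s['mtx'])
cv2.imwrite('pics/both0.png',cv2.resize(np.vstack([a['pixels'],b['pixels']])[:,:,::-1],(400,600)) )
E
```

```text
{'t': 0.0, 'q': array([-1.31790574,  0.46945369, -0.04863103,  1.53370547,  0.02409308,
        1.14099339, -0.0822597 ]), 'qvel': array([ 1.09579465e-03,  5.69012562e-04,  1.01595058e-03,  3.16248396e-05,
        1.11294247e-03,  1.58729188e-03, -1.74428334e-04]), 'joint_efforts': array([-1.01783164e-03, -5.10306823e+01, -4.68305172e-02, -2.37713867e+01,
        1.07785285e-02,  7.49271945e-03, -8.03021521e-06]), 'ee_pos': array([0.18750436, 0.64781968, 0.23024839]), 'tool_rot': array([ 0.70002412,  0.09856969,  0.70018493, -0.09995659]), 'contact_force': array([ 0.12999219,  0.83492916, -0.76318491]), 'wrist_torque': array([ 0.02887211, -0.02064105,  0.04763849]), 'width': 0.9988115859741832}
[[-0.001  0.278  0.961]
 [-0.002  0.961 -0.278]
 [-1.    -0.002  0.   ]]
scene [[0.611, 0.791, -0.013], [0.523, -0.416, -0.744], [-0.594, 0.448, -0.669]] [-0.40397172 -0.24966302  1.70532739] [[447.6040331387984, 0.0, 254.01547049619205], [0.0, 447.6040331387984, 184.4208506323647], [0.0, 0.0, 1.0]]
top [[0.017, -1.0, -0.009], [-0.998, -0.017, -0.057], [0.057, 0.01, -0.998]] [0.01222528 0.61054424 1.50089239] [[488.6083520830185, 0.0, 248.46341951516604], [0.0, 488.6083520830185, 201.93401248312594], [0.0, 0.0, 1.0]]
```

View pics/scene0.png

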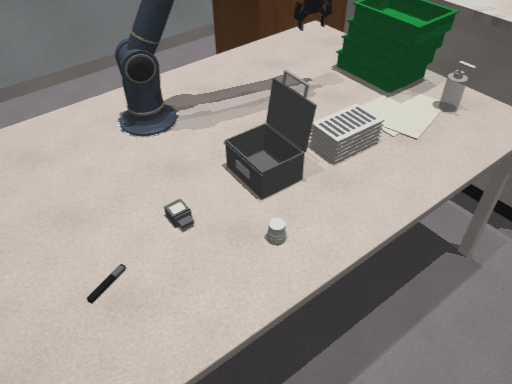

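View pics/top0.png

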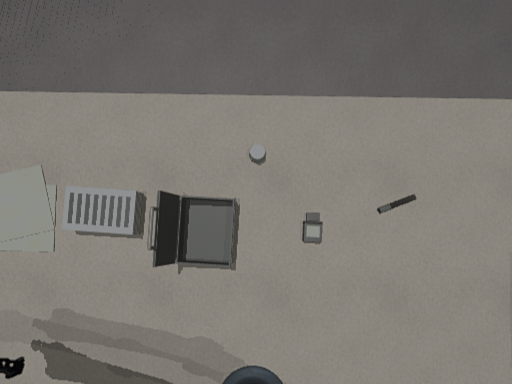

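The scene view shows the box (265,160) with its cover leaning towards the trays (345,132), the cartridge at (180,212), the jar at (277,231) and the marker at (107,283). In the top view they are: box (207,231), cover (165,230), bar (153,228), cartridge (313,230) with its tab at (313,216), jar (257,152), marker (397,204) and trays (101,211).

```bash
python3 - <<'E'
from h import *
s=dict(np.load('top0.npz')); W=cloud(s); Z=W[...,2]
def reg(n,u0,u1,v0,v1,z0,z1):
    m=np.zeros(Z.shape,bool); m[v0:v1,u0:u1]=True
    m&=(Z>z0)&(Z<z1); P=W[m]
    r=cv2.minAreaRect((P[:,:2]*1000).astype(np.float32))
    print(n,len(P),'z',P[:,2].min().round(4),np.median(P[:,2]).round(4),P[:,2].max().round(4),'mean',P[:,:2].mean(0).round(4),'rect',np.round(r[0],1),np.round(r[1],1),round(r[2],2))
    return P
print('bench',np.nanmedian(Z[260:300,260:330]))
reg('cart',290,340,200,255,.012,.08)
reg('block',290,340,200,255,.036,.08)
reg('tab',290,340,200,225,.018,.032)
reg('boxrim',170,250,185,280,.1,.115)
reg('boxfloor',185,235,200,265,-.01,.03)
reg('bar',140,185,180,280,.28,.34)
reg('cover',140,185,180,280,.13,.34)
reg('trays',50,150,170,250,.05,.2)
reg('jar',235,280,135,170,.03,.2)
reg('marker',370,425,185,220,.006,.05)
E
```

```text
bench -0.0007734303685910629
cart 515 z 0.0139 0.0376 0.0475 mean [ 0.535  -0.1735] rect [ 537.6 -174.6] [56.6 89.8] 88.48
block 312 z 0.036 0.0399 0.0475 mean [ 0.5246 -0.1747] rect [ 524.4 -174.2] [55.7 63. ] 86.89
tab 114 z 0.0183 0.0251 0.0316 mean [ 0.5696 -0.1744] rect [ 563.8 -171.3] [36.6 50.3] 2.09
boxrim 542 z 0.1001 0.1074 0.115 mean [0.5196 0.1534] rect [519.5 147.8] [165.9 202.4] 87.47
boxfloor 2885 z -0.0096 0.0044 0.0299 mean [0.5191 0.1475] rect [515.2 143.6] [200.6 154.4] 1.15
bar 199 z 0.2802 0.3071 0.3133 mean [0.5249 0.2649] rect [525.3 264.7] [ 14.3 109. ] 88.17
cover 1666 z 0.1301 0.2237 0.3133 mean [0.5241 0.2485] rect [524.8 250.3] [ 42.5 198.9] 87.53
trays 3257 z 0.0502 0.0957 0.1065 mean [0.5766 0.4593] rect [577.  464.2] [213.5 130.2] 86.95
jar 205 z 0.0313 0.0588 0.0682 mean [ 0.7616 -0.0009] rect [7.624e+02 6.000e-01] [46.1 45.9] 1.58
marker 257 z 0.0061 0.012 0.0253 mean [ 0.6141 -0.4349] rect [ 618.1 -437.4] [106.3 161.5] 0.18
```

Emit:
{"api": "play_rows", "payload": {"steps": [{"jaw":-1,"slide":[-38,0,0],"dr":[-3,0,0]},{"jaw":-1,"slide":[-38,0,0],"dr":[-3,0,0]},{"jaw":-1,"slide":[-38,0,0],"dr":[-3,0,0]},{"jaw":-1,"slide":[-38,0,0],"dr":[-3,0,0]},{"jaw":-1,"slide":[-38,0,0],"dr":[-3,0,0]},{"jaw":-1,"slide":[0,-30,15],"dr":[0,0,0]},{"jaw":-1,"slide":[0,-34,15],"dr":[0,0,0]},{"jaw":-1,"slide":[0,-34,15],"dr":[0,0,0]},{"jaw":-1,"slide":[0,-34,15],"dr":[0,0,0]},{"jaw":-1,"slide":[0,-34,15],"dr":[0,0,0]},{"jaw":-1,"slide":[0,-34,15],"dr":[0,0,0]},{"jaw":-1,"slide":[0,-34,15],"dr":[0,0,0]},{"jaw":-1,"slide":[0,-34,15],"dr":[0,0,0]},{"jaw":-1,"slide":[0,-34,15],"dr":[0,0,0]},{"jaw":-1,"slide":[0,-34,15],"dr":[0,0,0]},{"jaw":-1,"slide":[0,-34,15],"dr":[0,0,0]},{"jaw":-1,"slide":[0,-34,15],"dr":[0,0,0]},{"jaw":-1,"slide":[0,-34,15],"dr":[0,0,0]},{"jaw":-1,"slide":[0,-34,15],"dr":[0,0,0]},{"jaw":-1,"slide":[0,-34,15],"dr":[0,0,0]}]}}

```text
t: 1.77
ee_pos: [0.4026, 0.136, 0.4211]
tool_rot: [0.707, 0.007, 0.707, -0.007]
contact_force: [1.0, -0.4, -0.4]
width: 0.999
```

Emit:
{"api": "play_rows", "payload": {"steps": [{"jaw":-1,"slide":[0,-34,15],"dr":[0,0,0]},{"jaw":-1,"slide":[0,-34,15],"dr":[0,0,0]},{"jaw":-1,"slide":[0,-34,15],"dr":[0,0,0]},{"jaw":-1,"slide":[0,-34,15],"dr":[0,0,0]},{"jaw":-1,"slide":[0,-34,15],"dr":[0,0,0]},{"jaw":-1,"slide":[0,-34,15],"dr":[0,0,0]},{"jaw":-1,"slide":[0,-34,15],"dr":[0,0,0]},{"jaw":-1,"slide":[0,-34,15],"dr":[0,0,0]},{"jaw":-1,"slide":[30,-34,5],"dr":[0,0,0]},{"jaw":-1,"slide":[30,0,0],"dr":[0,0,0]},{"jaw":-1,"slide":[30,0,0],"dr":[0,0,0]},{"jaw":-1,"slide":[30,0,0],"dr":[0,0,0]},{"jaw":-1,"slide":[0,0,0],"dr":[0,0,0]}]}}

```text
t: 2.85
ee_pos: [0.5173, -0.1661, 0.2979]
tool_rot: [0.703, 0.008, 0.711, -0.007]
contact_force: [-1.9, 1.2, -1.0]
width: 1.002
```

```bash
python3 - <<'E'
from h import *
st=get_state(); print(st['t'],st['q'].round(3),st['ee_pos']); print(rot(st).as_matrix().round(3))
E
```

```text
2.85 [-0.34   0.231  0.696  1.782 -0.156  1.197  1.952] [ 0.51732805 -0.16606106  0.29790376]
[[-0.012  0.021  1.   ]
 [ 0.002  1.    -0.021]
 [-1.     0.002 -0.012]]
```

Emit:
{"api": "play_rows", "payload": {"steps": [{"jaw":-1,"slide":[0,0,0],"dr":[0,-7,0]},{"jaw":-1,"slide":[0,0,0],"dr":[0,-7,0]},{"jaw":-1,"slide":[0,0,0],"dr":[0,-7,0]},{"jaw":-1,"slide":[0,0,0],"dr":[0,-7,0]},{"jaw":-1,"slide":[0,0,0],"dr":[0,-7,0]},{"jaw":-1,"slide":[0,0,0],"dr":[0,-7,0]},{"jaw":-1,"slide":[0,0,0],"dr":[0,-7,0]},{"jaw":-1,"slide":[0,0,0],"dr":[0,-7,0]},{"jaw":-1,"slide":[0,0,0],"dr":[0,-7,0]},{"jaw":-1,"slide":[0,0,0],"dr":[0,-7,0]},{"jaw":-1,"slide":[0,0,0],"dr":[0,-7,0]},{"jaw":-1,"slide":[0,0,0],"dr":[0,-7,0]}]}}

```text
t: 3.85
ee_pos: [0.5143, -0.1667, 0.4244]
tool_rot: [0.968, 0.025, 0.251, -0.001]
contact_force: [-0.0, 0.7, 0.3]
width: 1.002
```

```bash
python3 - <<'E'
from h import *
st=get_state(); print(st['t'],st['q'].round(3),st['ee_pos']); print(rot(st).as_matrix().round(3))
E
```

```text
3.85 [-0.254 -0.333  0.552  2.273 -0.862  0.213  2.659] [ 0.51426805 -0.16665692  0.4243563 ]
[[ 0.874  0.014  0.485]
 [ 0.011  0.999 -0.049]
 [-0.485  0.048  0.873]]
```

Emit:
{"api": "play_rows", "payload": {"steps": [{"jaw":-1,"slide":[0,0,0],"dr":[0,6,0]},{"jaw":-1,"slide":[0,0,0],"dr":[0,5,0]},{"jaw":-1,"slide":[0,0,0],"dr":[0,5,0]},{"jaw":-1,"slide":[32,8.5,-20],"dr":[0,0,0]},{"jaw":-1,"slide":[32,8.5,-20],"dr":[0,0,0]},{"jaw":-1,"slide":[32,8.5,-20],"dr":[0,0,0]},{"jaw":-1,"slide":[32,8.5,-20],"dr":[0,0,0]},{"jaw":-1,"slide":[32,8.5,-20],"dr":[0,0,0]},{"jaw":-1,"slide":[32,8.5,-20],"dr":[0,0,0]},{"jaw":-1,"slide":[32,8.5,-20],"dr":[0,0,0]},{"jaw":-1,"slide":[32,8.5,-20],"dr":[0,0,0]},{"jaw":-1,"slide":[32,8.5,-20],"dr":[0,0,0]},{"jaw":-1,"slide":[0,0,0],"dr":[0,0,0]}]}}

```text
t: 4.93
ee_pos: [0.5579, -0.0914, 0.301]
tool_rot: [0.93, 0.038, 0.365, 0.003]
contact_force: [-0.9, -0.4, 0.3]
width: 1.001
```

```bash
python3 - <<'E'
from h import *
st=get_state(); print(st['t'],st['q'].round(3),st['ee_pos']); print(rot(st).as_matrix().round(3))
E
```

```text
4.9333 [ 0.786 -0.021 -0.589  2.239 -1.041  0.214  2.66 ] [ 0.55788294 -0.09144739  0.30100161]
[[ 0.733  0.022  0.68 ]
 [ 0.033  0.997 -0.069]
 [-0.68   0.073  0.73 ]]
```

Emit:
{"api": "play_rows", "payload": {"steps": [{"jaw":-1,"slide":[0,0,0],"dr":[0,7,0]},{"jaw":-1,"slide":[0,0,0],"dr":[0,7,0]},{"jaw":-1,"slide":[0,0,0],"dr":[0,7,0]},{"jaw":-1,"slide":[0,0,0],"dr":[0,7,0]},{"jaw":-1,"slide":[0,0,0],"dr":[0,7,0]},{"jaw":-1,"slide":[0,0,0],"dr":[0,7,0]},{"jaw":-1,"slide":[0,-10,0],"dr":[7,0,0]},{"jaw":-1,"slide":[0,-10,0],"dr":[7,0,0]},{"jaw":-1,"slide":[0,-10,0],"dr":[7,0,0]},{"jaw":-1,"slide":[0,0,0],"dr":[7,0,0]},{"jaw":-1,"slide":[0,0,0],"dr":[7,0,0]},{"jaw":-1,"slide":[0,0,0],"dr":[7,0,0]},{"jaw":-1,"slide":[0,0,0],"dr":[7,0,0]},{"jaw":-1,"slide":[0,0,0],"dr":[7,0,0]},{"jaw":-1,"slide":[0,0,0],"dr":[7,0,0]},{"jaw":-1,"slide":[0,0,0],"dr":[7,0,0]},{"jaw":-1,"slide":[0,0,0],"dr":[7,0,0]},{"jaw":-1,"slide":[0,0,0],"dr":[7,0,0]},{"jaw":-1,"slide":[0,0,0],"dr":[6,0,0]},{"jaw":-1,"slide":[0,0,0],"dr":[0,0,0]}]}}

```text
t: 6.6
ee_pos: [0.5596, -0.1099, 0.2999]
tool_rot: [0.546, 0.601, 0.435, -0.389]
contact_force: [-1.1, -0.9, 0.3]
width: 0.998
```

```bash
cat > s.py <<'E'
from h import *
st=get_state(); print(round(st['t'],2),st['q'].round(3),st['ee_pos'].round(4),round(float(st['width']),3),st['contact_force'].round(1)); print(rot(st).as_matrix().round(3))
E
python3 s.py
```

```text
6.6 [ 0.565  0.131 -0.395  1.888 -0.14   0.834  0.25 ] [ 0.5596 -0.1099  0.2999] 0.998 [-1.1 -0.9  0.3]
[[ 0.319  0.948  0.007]
 [ 0.097 -0.026 -0.995]
 [-0.943  0.318 -0.1  ]]
```

Emit:
{"api": "play_rows", "payload": {"steps": [{"jaw":-1,"slide":[10,0,0],"dr":[0,-7,0]},{"jaw":-1,"slide":[10,0,0],"dr":[0,-7,0]},{"jaw":-1,"slide":[10,0,0],"dr":[0,-7,0]},{"jaw":-1,"slide":[10,0,0],"dr":[0,-7,0]},{"jaw":-1,"slide":[0,0,0],"dr":[0,-7,0]},{"jaw":-1,"slide":[0,0,0],"dr":[0,-7,0]},{"jaw":-1,"slide":[0,0,0],"dr":[0,-7,0]},{"jaw":-1,"slide":[0,0,0],"dr":[0,-7,0]},{"jaw":-1,"slide":[0,0,0],"dr":[0,-4,0]},{"jaw":-1,"slide":[0,0,0],"dr":[0,0,0]}]}}

```text
t: 7.43
ee_pos: [0.5682, -0.1079, 0.263]
tool_rot: [0.686, 0.345, 0.139, -0.625]
contact_force: [0.1, 0.7, -0.1]
width: 1.002
```

```bash
python3 s.py
```

```text
7.43 [-0.068  0.344 -0.308  1.957  1.058  1.288 -1.085] [ 0.5682 -0.1079  0.263 ] 1.002 [ 0.1  0.7 -0.1]
[[ 0.181  0.953 -0.241]
 [-0.762 -0.019 -0.647]
 [-0.622  0.301  0.723]]
```

```bash
cat >> h.py <<'E'
def to(Rt,pt):
    "turn (deg, tool axes) to Rt, then slide (mm, in target axes) to pt"
    st=get_state(); R=rot(st).as_matrix()
    dr=np.degrees(Ro.from_matrix(R.T@Rt).as_rotvec()); sl=Rt.T@(np.array(pt)-st['ee_pos'])*1000
    print('dr',dr.round(1),np.linalg.norm(dr).round(1),'slide',sl.round(1),np.linalg.norm(sl).round(1))
def frame(x,y):
    x=np.array(x,float);x/=np.linalg.norm(x); y=np.array(y,float); y-=x*(x@y); y/=np.linalg.norm(y)
    return np.c_[x,y,np.cross(x,y)]
E
python3 - <<'E'
from h import *
c,s=np.cos(np.radians(-1.5)),np.sin(np.radians(-1.5)); Z=Ro.from_euler('z',-1.5,degrees=True).as_matrix()
R=Z@frame([-.5,0,-.866],[0,1,0]); p=np.array([.524,-.1745,.005])-.1*R[:,0]; print(p)
to(R,p)
E
```

```text
[ 0.57398397 -0.17580888  0.09160191]
dr [-98.9  74.4   1.4] 123.8 slide [144.7 -67.7  92.2] 184.5
```

Emit:
{"api": "play_rows", "payload": {"steps": [{"jaw":-1,"slide":[0,0,0],"dr":[-5.2,3.9,0.1]},{"jaw":-1,"slide":[0,0,0],"dr":[-5.2,3.9,0.1]},{"jaw":-1,"slide":[0,0,0],"dr":[-5.2,3.9,0.1]},{"jaw":-1,"slide":[0,0,0],"dr":[-5.2,3.9,0.1]},{"jaw":-1,"slide":[0,0,0],"dr":[-5.2,3.9,0.1]},{"jaw":-1,"slide":[0,0,0],"dr":[-5.2,3.9,0.1]},{"jaw":-1,"slide":[0,0,0],"dr":[-5.2,3.9,0.1]},{"jaw":-1,"slide":[0,0,0],"dr":[-5.2,3.9,0.1]},{"jaw":-1,"slide":[0,0,0],"dr":[-5.2,3.9,0.1]},{"jaw":-1,"slide":[0,0,0],"dr":[-5.2,3.9,0.1]},{"jaw":-1,"slide":[0,0,0],"dr":[-5.2,3.9,0.1]},{"jaw":-1,"slide":[0,0,0],"dr":[-5.2,3.9,0.1]},{"jaw":-1,"slide":[0,0,0],"dr":[-5.2,3.9,0.1]},{"jaw":-1,"slide":[0,0,0],"dr":[-5.2,3.9,0.1]},{"jaw":-1,"slide":[0,0,0],"dr":[-5.2,3.9,0.1]},{"jaw":-1,"slide":[0,0,0],"dr":[-5.2,3.9,0.1]},{"jaw":-1,"slide":[0,0,0],"dr":[-5.2,3.9,0]},{"jaw":-1,"slide":[0,0,0],"dr":[-5.2,3.9,0]},{"jaw":-1,"slide":[0,0,0],"dr":[-5.2,3.9,0]},{"jaw":-1,"slide":[0,0,0],"dr":[0,0,0]}]}}

```text
t: 9.1
ee_pos: [0.5684, -0.1132, 0.2632]
tool_rot: [0.505, 0.014, 0.863, -0.008]
contact_force: [0.1, -0.2, -0.9]
width: 0.999
```

```bash
python3 s.py; python3 - <<'E'
from h import *
Z=Ro.from_euler('z',-1.5,degrees=True).as_matrix()
R=Z@frame([-.5,0,-.866],[0,1,0]); p=np.array([.524,-.1745,.005])-.1*R[:,0]
to(R,p)
E
```

```text
9.1 [ 0.467  0.633 -0.598  1.372  0.267  1.75   1.392] [ 0.5684 -0.1132  0.2632] 0.999 [ 0.1 -0.2 -0.9]
[[-0.49   0.031  0.871]
 [ 0.016  1.    -0.027]
 [-0.871  0.    -0.491]]
dr [-0.2  0.6 -0.2] 0.7 slide [145.  -62.4  92. ] 182.7
```

Emit:
{"api": "play_rows", "payload": {"steps": [{"jaw":-1,"slide":[24,-10.4,15.3],"dr":[0,0,0]},{"jaw":-1,"slide":[24,-10.4,15.3],"dr":[0,0,0]},{"jaw":-1,"slide":[24,-10.4,15.3],"dr":[0,0,0]},{"jaw":-1,"slide":[24,-10.4,15.3],"dr":[0,0,0]},{"jaw":-1,"slide":[24,-10.4,15.3],"dr":[0,0,0]},{"jaw":-1,"slide":[24,-10.4,15.3],"dr":[0,0,0]},{"jaw":-1,"slide":[0,0,0],"dr":[0,0,0]},{"jaw":-1,"slide":[0,0,0],"dr":[0,0,0]}]}}

```text
t: 9.77
ee_pos: [0.5739, -0.1755, 0.0944]
tool_rot: [0.505, 0.014, 0.863, -0.01]
contact_force: [0.7, -1.7, 1.4]
width: 1.001
```

```bash
python3 - <<'E'
from h import *
Z=Ro.from_euler('z',-1.5,degrees=True).as_matrix()
R=Z@frame([-.5,0,-.866],[0,1,0])
to(R,[.524,-.1745,.005])
E
python3 s.py
```

```text
dr [-0.4  0.6 -0.1] 0.8 slide [102.4  -0.3   1.5] 102.4
9.77 [ 0.514  0.811 -0.541  1.459  0.377  1.506  1.423] [ 0.5739 -0.1755  0.0944] 1.001 [ 0.7 -1.7  1.4]
[[-0.49   0.034  0.871]
 [ 0.014  0.999 -0.03 ]
 [-0.871 -0.002 -0.49 ]]
```

Emit:
{"api": "play_rows", "payload": {"grip_force": 60, "steps": [{"jaw":-1,"slide":[20,0,0],"dr":[0,0,0]},{"jaw":-1,"slide":[20,0,0.5],"dr":[0,0,0]},{"jaw":-1,"slide":[20,0,0.5],"dr":[0,0,0]},{"jaw":-1,"slide":[20,0,0.5],"dr":[0,0,0]},{"jaw":-1,"slide":[12,0,0],"dr":[0,0,0]},{"jaw":-1,"slide":[8,0,0],"dr":[0,0,0]},{"jaw":-1,"slide":[1,0,0],"dr":[0,0,0]},{"jaw":-1,"slide":[0,0,0],"dr":[0,0,0]}]}}

```text
t: 10.43
ee_pos: [0.5275, -0.1727, 0.0066]
tool_rot: [0.506, 0.013, 0.862, -0.008]
contact_force: [0.2, -0.4, 0.3]
width: 1.001
```

Emit:
{"api": "play_rows", "payload": {"grip_force": 60, "steps": [{"jaw":1,"slide":[0,0,0],"dr":[0,0,0]},{"jaw":1,"slide":[0,0,0],"dr":[0,0,0]},{"jaw":1,"slide":[0,0,0],"dr":[0,0,0]},{"jaw":1,"slide":[0,0,0],"dr":[0,0,0]},{"jaw":1,"slide":[0,0,0],"dr":[0,0,0]},{"jaw":1,"slide":[0,0,0],"dr":[0,0,0]}]}}

```text
t: 10.93
ee_pos: [0.5281, -0.1731, 0.0066]
tool_rot: [0.506, 0.013, 0.862, -0.009]
contact_force: [3.3, -1.5, 5.5]
width: 0.648
```

```bash
python3 s.py; python3 - <<'E'
from h import *
s=snapshot('scene'); cv2.imwrite('pics/g1.png',cv2.resize(s['pixels'][120:290,90:330,::-1],None,fx=3,fy=3))
E
```

```text
10.93 [ 0.537  0.86  -0.526  1.616  0.424  1.315  1.38 ] [ 0.5281 -0.1731  0.0066] 0.648 [ 3.3 -1.5  5.5]
[[-0.487  0.031  0.873]
 [ 0.014  1.    -0.028]
 [-0.873 -0.002 -0.487]]
```

View pics/g1.png

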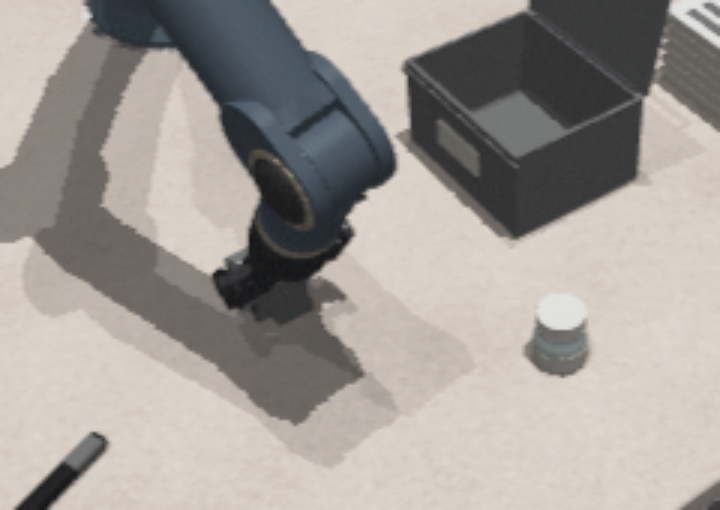

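The cartridge is gripped: the crop shows the fingers around it at about (280,290), and the opening is 55 mm. Next I lift it.

Emit:
{"api": "play_rows", "payload": {"grip_force": 80, "steps": [{"jaw":1,"slide":[0,0,0],"dr":[0,0,0]},{"jaw":1,"slide":[-9,0,-5],"dr":[0,0,0]},{"jaw":1,"slide":[-17,0,-10],"dr":[0,0,0]},{"jaw":1,"slide":[-26,0,-15],"dr":[0,0,0]},{"jaw":1,"slide":[-26,0,-15],"dr":[0,0,0]},{"jaw":1,"slide":[-26,0,-15],"dr":[0,0,0]},{"jaw":1,"slide":[-26,0,-15],"dr":[0,0,0]},{"jaw":1,"slide":[-26,0,-15],"dr":[0,0,0]},{"jaw":1,"slide":[-26,0,-15],"dr":[0,0,0]},{"jaw":1,"slide":[-26,0,-15],"dr":[0,0,0]},{"jaw":1,"slide":[-26,0,-15],"dr":[0,0,0]},{"jaw":1,"slide":[0,0,0],"dr":[0,0,0]}]}}

```text
t: 11.98
ee_pos: [0.5252, -0.1718, 0.2813]
tool_rot: [0.509, 0.013, 0.861, -0.009]
contact_force: [0.8, 0.7, -1.9]
width: 0.642
```

```bash
python3 s.py; python3 - <<'E'
from h import *
R=frame([0,-.873,-.487],[1,0,0])
to(R,[.54,-.29,.10])
s=snapshot('scene'); cv2.imwrite('pics/g2.png',cv2.resize(s['pixels'][100:290,90:330,::-1],None,fx=2.5,fy=2.5))
E
```

```text
11.98 [ 0.581  0.563 -0.601  1.44   0.285  1.74   1.489] [ 0.5252 -0.1718  0.2813] 0.642 [ 0.8  0.7 -1.9]
[[-0.482  0.031  0.876]
 [ 0.013  1.    -0.028]
 [-0.876 -0.002 -0.482]]
dr [ 92.3 -69.8 -26.4] 118.7 slide [ 191.6   14.8 -100.8] 217.0
```

Emit:
{"api": "play_rows", "payload": {"steps": [{"jaw":1,"slide":[0,0,0],"dr":[4.86,-3.67,-1.39]},{"jaw":1,"slide":[0,0,0],"dr":[4.86,-3.67,-1.39]},{"jaw":1,"slide":[0,0,0],"dr":[4.86,-3.67,-1.39]},{"jaw":1,"slide":[0,0,0],"dr":[4.86,-3.67,-1.39]},{"jaw":1,"slide":[0,0,0],"dr":[4.86,-3.67,-1.39]},{"jaw":1,"slide":[0,0,0],"dr":[4.86,-3.67,-1.39]},{"jaw":1,"slide":[0,0,0],"dr":[4.86,-3.67,-1.39]},{"jaw":1,"slide":[0,0,0],"dr":[4.86,-3.67,-1.39]},{"jaw":1,"slide":[0,0,0],"dr":[4.86,-3.67,-1.39]},{"jaw":1,"slide":[0,0,0],"dr":[4.86,-3.67,-1.39]},{"jaw":1,"slide":[0,0,0],"dr":[4.86,-3.67,-1.39]},{"jaw":1,"slide":[0,0,0],"dr":[4.86,-3.67,-1.39]},{"jaw":1,"slide":[0,0,0],"dr":[4.86,-3.67,-1.39]},{"jaw":1,"slide":[0,0,0],"dr":[4.86,-3.67,-1.39]},{"jaw":1,"slide":[0,0,0],"dr":[4.86,-3.67,-1.39]},{"jaw":1,"slide":[0,0,0],"dr":[4.86,-3.67,-1.39]},{"jaw":1,"slide":[0,0,0],"dr":[4.86,-3.67,-1.39]},{"jaw":1,"slide":[0,0,0],"dr":[4.86,-3.67,-1.39]},{"jaw":1,"slide":[0,0,0],"dr":[4.86,-3.67,-1.39]},{"jaw":1,"slide":[0,0,0],"dr":[0,0,0]}]}}

```text
t: 13.7
ee_pos: [0.5226, -0.1707, 0.2713]
tool_rot: [-0.683, -0.173, -0.185, 0.685]
contact_force: [0.4, -0.3, -2.8]
width: 0.644
```

```bash
python3 s.py; python3 - <<'E'
from h import *
R=frame([0,-.873,-.487],[1,0,0])
to(R,[.54,-.29,.07])
s=snapshot('scene'); cv2.imwrite('pics/g3.png',cv2.resize(s['pixels'][70:290,90:330,::-1],None,fx=2.5,fy=2.5))
np.savez('g3.npz',**s)
E
```

```text
13.7 [ 0.011  0.4   -0.338  1.971  1.096  1.494 -0.842] [ 0.5226 -0.1707  0.2713] 0.644 [ 0.4 -0.3 -2.8]
[[-0.006  1.     0.016]
 [-0.872  0.002 -0.489]
 [-0.489 -0.017  0.872]]
dr [ 0.9 -0.2  0.4] 1.0 slide [ 202.3   17.4 -117.6] 234.6
```

View pics/g3.png

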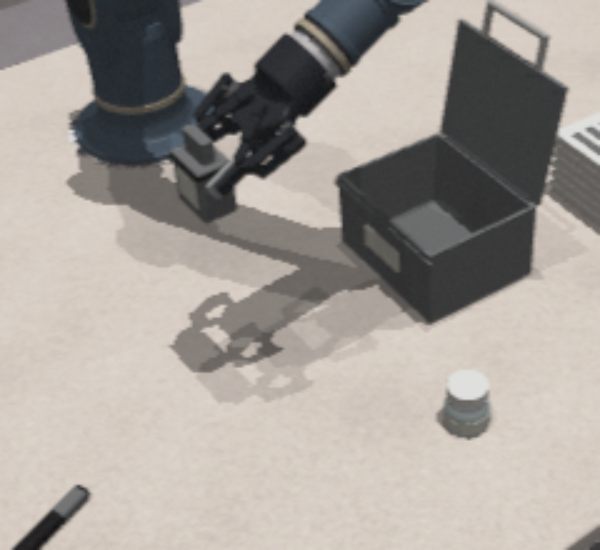

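It shows the cartridge held upright with its tab up, at about (205,180) in the crop, clear of the box. Next I lower it.

Emit:
{"api": "play_rows", "payload": {"steps": [{"jaw":1,"slide":[14,1,-8],"dr":[0.9,0,0.4]},{"jaw":1,"slide":[25,2,-14.6],"dr":[0,0,0]},{"jaw":1,"slide":[25,2,-14.6],"dr":[0,0,0]},{"jaw":1,"slide":[25,2,-14.6],"dr":[0,0,0]},{"jaw":1,"slide":[25,2,-14.6],"dr":[0,0,0]},{"jaw":1,"slide":[25,2,-14.6],"dr":[0,0,0]},{"jaw":1,"slide":[25,2,-14.6],"dr":[0,0,0]},{"jaw":1,"slide":[25,2,-14.6],"dr":[0,0,0]},{"jaw":1,"slide":[14,1,-8],"dr":[0,0,0]},{"jaw":1,"slide":[0,0,0],"dr":[0,0,0]},{"jaw":1,"slide":[0,0,0],"dr":[0,0,0]},{"jaw":1,"slide":[0,0,0],"dr":[0,0,0]}]}}

```text
t: 14.75
ee_pos: [0.541, -0.2914, 0.0743]
tool_rot: [0.685, 0.182, 0.176, -0.684]
contact_force: [0.8, -0.4, -2.1]
width: 0.642
```

```bash
python3 s.py; python3 - <<'E'
from h import *
s=snapshot('scene'); np.savez('g4.npz',**s); W=cloud(s)
cv2.imwrite('pics/g4.png',cv2.resize(s['pixels'][130:300,90:330,::-1],None,fx=3,fy=3))
# cartridge top (block/tab) heights
m=(abs(W[...,0]-.54)<.06)&(W[...,1]<-.26)&(W[...,1]>-.36)&(W[...,2]>.02)
P=W[m]; print(len(P)); print(np.histogram(P[:,2],bins=np.arange(.02,.16,.005)))
f=m&(W[...,2]>.03)&(W[...,2]<.085)
Q=W[f]; print(Q.min(0),Q.max(0))
E
```

```text
14.75 [ 0.131  0.725 -0.211  2.032  1.401  1.237 -1.163] [ 0.541  -0.2914  0.0743] 0.642 [ 0.8 -0.4 -2.1]
[[ 0.003  1.    -0.008]
 [-0.872 -0.001 -0.49 ]
 [-0.49   0.008  0.872]]
548
(array([  0,   0,   0,   2,  19,  23,  28,  24,  21,  14,  14,  21,  27,
        33,  40,  54, 111,  18,  14,  12,  14,  56,   3,   0,   0,   0,
         0,   0]), array([0.02 , 0.025, 0.03 , 0.035, 0.04 , 0.045, 0.05 , 0.055, 0.06 ,
       0.065, 0.07 , 0.075, 0.08 , 0.085, 0.09 , 0.095, 0.1  , 0.105,
       0.11 , 0.115, 0.12 , 0.125, 0.13 , 0.135, 0.14 , 0.145, 0.15 ,
       0.155, 0.16 ]))
[ 0.51713441 -0.29739824  0.03943744] [ 0.58811985 -0.26033537  0.08493162]
```

View pics/g4.png

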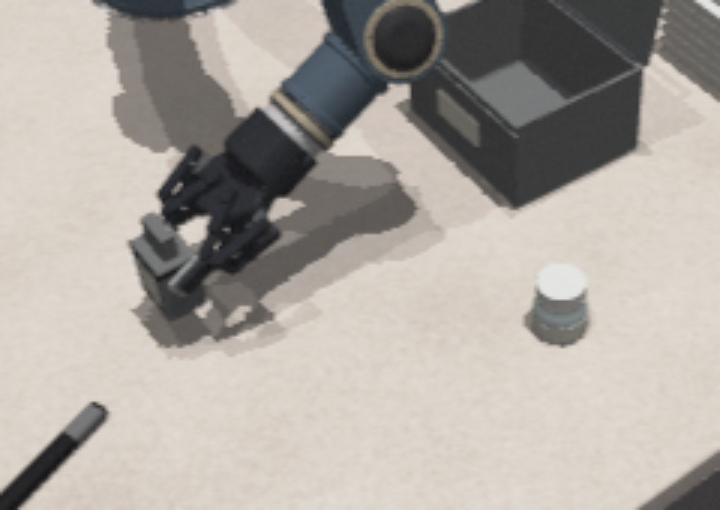

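The crop shows the cartridge upright, its foot at about (165,315), with bench all around it. Depth puts the block top at 0.102 and the tab top at 0.128, so the foot is about 38 mm up.

Emit:
{"api": "play_rows", "payload": {"steps": [{"jaw":1,"slide":[5,0,-9],"dr":[0,0,0]},{"jaw":1,"slide":[5,0,-9],"dr":[0,0,0]},{"jaw":1,"slide":[4,0,-7],"dr":[0,0,0]},{"jaw":1,"slide":[2,0,-3.5],"dr":[0,0,0]},{"jaw":1,"slide":[0.5,0,-0.9],"dr":[0,0,0]},{"jaw":1,"slide":[0,0,0],"dr":[0,0,0]},{"jaw":1,"slide":[0,0,0],"dr":[0,0,0]}]}}

```text
t: 15.38
ee_pos: [0.5409, -0.2919, 0.0397]
tool_rot: [0.684, 0.181, 0.176, -0.684]
contact_force: [0.0, 0.8, -2.1]
width: 0.643
```

Emit:
{"api": "play_rows", "payload": {"steps": [{"jaw":1,"slide":[0.5,0,-0.9],"dr":[0,0,0]},{"jaw":1,"slide":[0.5,0,-0.9],"dr":[0,0,0]},{"jaw":1,"slide":[0,0,0],"dr":[0,0,0]},{"jaw":1,"slide":[0,0,0],"dr":[0,0,0]}]}}

```text
t: 15.72
ee_pos: [0.5409, -0.2919, 0.0378]
tool_rot: [0.684, 0.181, 0.176, -0.684]
contact_force: [-1.2, -0.7, -2.6]
width: 0.643
```

Emit:
{"api": "play_rows", "payload": {"steps": [{"jaw":1,"slide":[0.5,0,-0.9],"dr":[0,0,0]},{"jaw":1,"slide":[0,0,0],"dr":[0,0,0]},{"jaw":1,"slide":[0.3,0,-0.5],"dr":[0,0,0]},{"jaw":1,"slide":[0,0,0],"dr":[0,0,0]}]}}

```text
t: 16.05
ee_pos: [0.541, -0.292, 0.0369]
tool_rot: [0.684, 0.181, 0.175, -0.684]
contact_force: [0.2, 3.0, 3.2]
width: 0.646
```

```bash
python3 s.py; python3 - <<'E'
from h import *
s=snapshot('scene'); W=cloud(s)
m=(abs(W[...,0]-.54)<.06)&(W[...,1]<-.26)&(W[...,1]>-.36)&(W[...,2]>.056)&(W[...,2]<.074)
m=cv2.erode(m.astype(np.uint8),np.ones((2,2)))>0
P=W[m]; print(len(P),np.median(P[:,2])); A=np.c_[P[:,:2]-P[:,:2].mean(0),np.ones(len(P))]
print(np.linalg.lstsq(A,P[:,2],rcond=None)[0])
t=W[(abs(W[...,0]-.54)<.06)&(W[...,1]<-.26)&(W[...,1]>-.36)&(W[...,2]>.08)]; print(t[:,2].max(), np.sort(t[:,2])[-20:].round(4))
E
```

```text
16.05 [ 0.123  0.796 -0.201  2.026  1.434  1.23  -1.232] [ 0.541  -0.292   0.0369] 0.646 [0.2 3.  3.2]
[[ 0.002  1.    -0.008]
 [-0.873 -0.002 -0.487]
 [-0.487  0.008  0.873]]
139 0.06337905877245989
[-0.04593518  0.01344878  0.06300829]
0.09435108125257811 [0.0905 0.0906 0.0906 0.0907 0.0907 0.0907 0.0908 0.0913 0.0914 0.0914
 0.0914 0.0916 0.0919 0.0921 0.0922 0.0923 0.0926 0.093  0.0934 0.0944]
```

Emit:
{"api": "play_rows", "payload": {"steps": [{"jaw":-0.4,"slide":[0,0,0],"dr":[0,0,0]},{"jaw":-0.5,"slide":[0,0,0],"dr":[0,0,0]},{"jaw":-0.7,"slide":[0,0,0],"dr":[0,0,0]},{"jaw":-1,"slide":[0,0,0],"dr":[0,0,0]},{"jaw":-1,"slide":[0,0,0],"dr":[0,0,0]},{"jaw":-1,"slide":[0,0,0],"dr":[0,0,0]},{"jaw":-1,"slide":[0,0,0],"dr":[0,0,0]},{"jaw":-1,"slide":[0,0,0],"dr":[0,0,0]},{"jaw":-1,"slide":[-10,0,0],"dr":[0,0,0]},{"jaw":-1,"slide":[-20,0,0],"dr":[0,0,0]},{"jaw":-1,"slide":[-30,0,0],"dr":[0,0,0]},{"jaw":-1,"slide":[-30,0,0],"dr":[0,0,0]},{"jaw":-1,"slide":[-30,0,0],"dr":[0,0,0]},{"jaw":-1,"slide":[-30,0,0],"dr":[0,0,0]},{"jaw":-1,"slide":[-20,0,20],"dr":[0,0,0]},{"jaw":-1,"slide":[-20,0,20],"dr":[0,0,0]},{"jaw":-1,"slide":[-20,0,20],"dr":[0,0,0]},{"jaw":-1,"slide":[-20,0,20],"dr":[0,0,0]},{"jaw":-1,"slide":[0,0,0],"dr":[0,0,0]}]}}

```text
t: 17.68
ee_pos: [0.5419, -0.1272, 0.2234]
tool_rot: [0.686, 0.185, 0.173, -0.682]
contact_force: [1.0, 0.5, 0.2]
width: 1.0
```

```bash
python3 s.py; python3 - <<'E'
from h import *
for n in('scene','top'):
    s=snapshot(n); W=cloud(s); Z=W[...,2]
    m0=(abs(W[...,0]-.54)<.07)&(W[...,1]<-.2)&(W[...,1]>-.36)
    for lo,hi in((.058,.07),(.082,.1)):
        P=W[m0&(Z>lo)&(Z<hi)]
        r=cv2.minAreaRect((P[:,:2]*1000).astype(np.float32)); print(n,len(P),np.median(P,0).round(4),np.round(r[0],1),np.round(r[1],1),round(r[2],1))
    if n=='scene': cv2.imwrite('pics/g5.png',cv2.resize(s['pixels'][100:290,90:330,::-1],None,fx=2.5,fy=2.5))
R=frame([0,0,-1],[1,0,0]); to(R,[.54,-.28,.2]); R=frame([0,0,-1],[0,1,0]); to(R,[.54,-.28,.2])
E
```

```text
17.68 [-0.054  0.504 -0.356  1.948  1.095  1.51  -0.982] [ 0.5419 -0.1272  0.2234] 1.0 [1.  0.5 0.2]
[[ 0.01   1.    -0.014]
 [-0.872  0.002 -0.49 ]
 [-0.49   0.017  0.872]]
scene 178 [ 0.554  -0.2842  0.0637] [ 544.8 -277.1] [57.9 40.2] 0.0
scene 72 [ 0.5437 -0.2779  0.0895] [ 542.7 -276.6] [43.9 13.9] 2.6
top 159 [ 0.5436 -0.2704  0.0634] [ 543.5 -276.5] [54.1 39.6] 1.0
top 65 [ 0.5402 -0.276   0.0879] [ 541.7 -275.8] [38.3 13. ] 1.0
dr [-0.3 60.7 -0.5] 60.7 slide [ 19.3   0.  150.8] 152.0
dr [-81.   47.7  46.9] 105.1 slide [  19.3 -150.8    0. ] 152.0
```

View pics/g5.png

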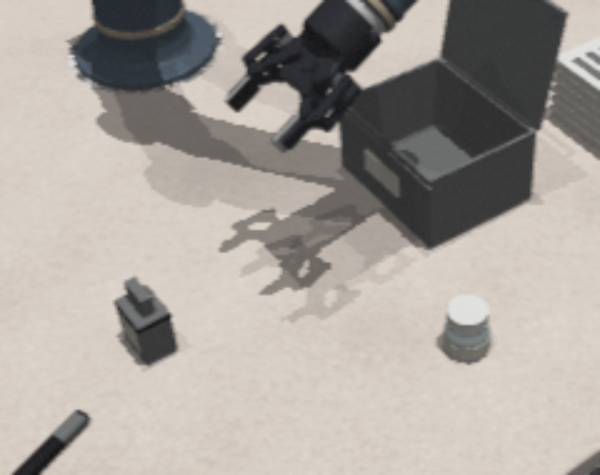

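The crop shows the cartridge standing free and upright at about (145,325), with the gripper clear. Both views put it at (0.542, -0.276), long side along x. Next I turn the tool down and pick it up by the tab.

Emit:
{"api": "play_rows", "payload": {"steps": [{"jaw":-1,"slide":[0,0,0],"dr":[0,6,0]},{"jaw":-1,"slide":[0,0,0],"dr":[0,6.8,0]},{"jaw":-1,"slide":[0,0,0],"dr":[0,6.8,0]},{"jaw":-1,"slide":[0,0,0],"dr":[0,6.8,0]},{"jaw":-1,"slide":[0,0,0],"dr":[0,6.8,0]},{"jaw":-1,"slide":[0,0,0],"dr":[0,6.8,0]},{"jaw":-1,"slide":[0,0,0],"dr":[0,6.8,0]},{"jaw":-1,"slide":[0,0,0],"dr":[0,6.8,0]},{"jaw":-1,"slide":[0,0,0],"dr":[0,6.8,0]},{"jaw":-1,"slide":[0,0,25],"dr":[0,0,0]},{"jaw":-1,"slide":[0,0,30],"dr":[0,0,0]},{"jaw":-1,"slide":[0,0,30],"dr":[0,0,0]},{"jaw":-1,"slide":[0,0,30],"dr":[0,0,0]},{"jaw":-1,"slide":[0,0,30],"dr":[0,0,0]},{"jaw":-1,"slide":[0,0,0],"dr":[0,0,0]}]}}

```text
t: 19.03
ee_pos: [0.5368, -0.2835, 0.2166]
tool_rot: [-0.5, -0.502, -0.494, 0.504]
contact_force: [-0.6, -0.8, -1.0]
width: 1.003
```

```bash
python3 s.py; python3 - <<'E'
from h import *
Z=Ro.from_euler('z',1,degrees=True).as_matrix()
R=Z@frame([0,0,-1],[1,0,0]); to(R,[.542,-.276,.125])
E
```

```text
19.03 [ 0.775  0.411 -0.482  1.703  0.22   1.074  0.21 ] [ 0.5368 -0.2835  0.2166] 1.003 [-0.6 -0.8 -1. ]
[[ 0.003  1.    -0.013]
 [-0.008 -0.013 -1.   ]
 [-1.     0.004  0.008]]
dr [-1.7  0.5 -0.2] 1.8 slide [91.6  5.4 -7.4] 92.1
```

Emit:
{"api": "play_rows", "payload": {"steps": [{"jaw":-1,"slide":[0,5.4,-7.4],"dr":[-1.7,0.5,-0.2]},{"jaw":-1,"slide":[25,0,0],"dr":[0,0,0]},{"jaw":-1,"slide":[35,0,0],"dr":[0,0,0]},{"jaw":-1,"slide":[30,0,0],"dr":[0,0,0]},{"jaw":-1,"slide":[0,0,0],"dr":[0,0,0]},{"jaw":-1,"slide":[0,0,0],"dr":[0,0,0]}]}}

```text
t: 19.53
ee_pos: [0.5445, -0.2653, 0.1274]
tool_rot: [0.506, 0.494, 0.509, -0.491]
contact_force: [0.7, -0.1, 1.2]
width: 1.003
```

```bash
python3 - <<'E'
from h import *
Z=Ro.from_euler('z',1,degrees=True).as_matrix()
R=Z@frame([0,0,-1],[1,0,0]); to(R,[.542,-.276,.064])
s=snapshot('wrist');W=cloud(s);P=W[(abs(W[...,0]-.54)<.06)&(abs(W[...,1]+.276)<.06)&(W[...,2]>.05)&(W[...,2]<.1)]
print(np.array(s['R']).round(2),len(P),P.mean(0) if len(P) else '')
save(s,'w1')
E
python3 s.py
```

```text
dr [ 0.8 -0.3 -0. ] 0.8 slide [63.4 -2.7 10.7] 64.4
[[ 1.    0.03  0.  ]
 [ 0.03 -0.95  0.32]
 [ 0.01 -0.32 -0.95]] 4790 [ 0.54083398 -0.27047656  0.07257228]
19.58 [ 0.735  0.508 -0.472  1.782  0.276  0.916  0.176] [ 0.546  -0.2661  0.1295] 0.999 [ 0.6 -0.4  0.3]
[[ 0.004  1.     0.03 ]
 [ 0.004  0.03  -1.   ]
 [-1.     0.004 -0.004]]
```

View pics/w1.png

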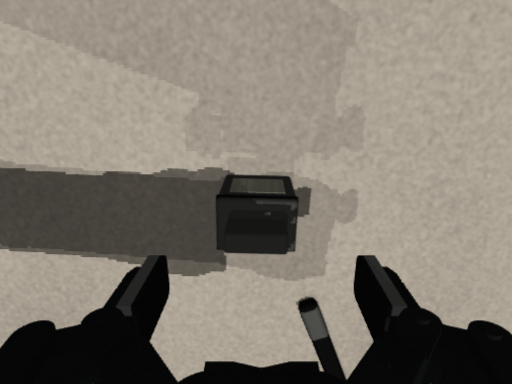

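The wrist view shows the cartridge centred between the fingers in x (block and tab at about (257,215)), with the fingers at (140,300) and (385,300). I correct y by 10 mm and go down.

Emit:
{"api": "play_rows", "payload": {"steps": [{"jaw":-1,"slide":[0,-3,10.5],"dr":[0.8,-0.3,0]},{"jaw":-1,"slide":[20,0,0],"dr":[0,0,0]},{"jaw":-1,"slide":[20,0,0],"dr":[0,0,0]},{"jaw":-1,"slide":[10,0,0],"dr":[0,0,0]},{"jaw":-1,"slide":[0,0,0],"dr":[0,0,0]},{"jaw":-1,"slide":[0,0,0],"dr":[0,0,0]},{"jaw":-1,"slide":[0,0,0],"dr":[0,0,0]}]}}

```text
t: 20.17
ee_pos: [0.5439, -0.2788, 0.0807]
tool_rot: [0.506, 0.497, 0.501, -0.496]
contact_force: [0.4, -0.8, 0.6]
width: 1.005
```

```bash
python3 - <<'E'
from h import *
Z=Ro.from_euler('z',1,degrees=True).as_matrix()
R=Z@frame([0,0,-1],[1,0,0]); to(R,[.542,-.276,.064])
E
python3 s.py
```

```text
dr [-0.2  0.2 -0.4] 0.5 slide [16.7 -1.9 -2.9] 17.1
20.17 [ 0.725  0.568 -0.438  1.812  0.318  0.824  0.144] [ 0.5439 -0.2788  0.0807] 1.005 [ 0.4 -0.8  0.6]
[[ 0.007  1.     0.014]
 [-0.004  0.014 -1.   ]
 [-1.     0.007  0.004]]
```

Emit:
{"api": "play_rows", "payload": {"grip_force": 50, "steps": [{"jaw":-1,"slide":[8,-2,-2],"dr":[0,0,0]},{"jaw":-1,"slide":[8,0,0],"dr":[0,0,0]},{"jaw":-1,"slide":[0,0,0],"dr":[0,0,0]},{"jaw":-0.4,"slide":[0,0,0],"dr":[0,0,0]},{"jaw":0,"slide":[0,0,0],"dr":[0,0,0]},{"jaw":1,"slide":[0,0,0],"dr":[0,0,0]},{"jaw":1,"slide":[0,0,0],"dr":[0,0,0]},{"jaw":1,"slide":[0,0,0],"dr":[0,0,0]},{"jaw":1,"slide":[0,0,0],"dr":[0,0,0]},{"jaw":1,"slide":[0,0,0],"dr":[0,0,0]},{"jaw":1,"slide":[0,0,0],"dr":[0,0,0]},{"jaw":1,"slide":[0,0,0],"dr":[0,0,0]}]}}

```text
t: 21.17
ee_pos: [0.5414, -0.2766, 0.0636]
tool_rot: [0.506, 0.497, 0.501, -0.496]
contact_force: [2.0, -0.1, 3.6]
width: 0.456
```

```bash
python3 s.py
```

```text
21.17 [ 0.717  0.586 -0.429  1.829  0.331  0.791  0.131] [ 0.5414 -0.2766  0.0636] 0.456 [ 2.  -0.1  3.6]
[[ 0.005  1.     0.014]
 [-0.003  0.014 -1.   ]
 [-1.     0.005  0.003]]
```

Emit:
{"api": "play_rows", "payload": {"steps": [{"jaw":1,"slide":[-10,0,0],"dr":[0,0,0]},{"jaw":1,"slide":[-20,0,0],"dr":[0,0,0]},{"jaw":1,"slide":[-30,0,0],"dr":[0,0,0]},{"jaw":1,"slide":[-30,0,0],"dr":[0,0,0]},{"jaw":1,"slide":[-30,0,0],"dr":[0,0,0]},{"jaw":1,"slide":[-30,0,0],"dr":[0,0,0]},{"jaw":1,"slide":[-30,0,0],"dr":[0,0,0]},{"jaw":1,"slide":[0,-1,-15],"dr":[0,0,0]},{"jaw":1,"slide":[0,-1.5,-30],"dr":[0,0,0]},{"jaw":1,"slide":[0,-1.5,-30],"dr":[0,0,0]},{"jaw":1,"slide":[0,-1.5,-30],"dr":[0,0,0]},{"jaw":1,"slide":[0,-1.5,-30],"dr":[0,0,0]},{"jaw":1,"slide":[0,-1.5,-30],"dr":[0,0,0]},{"jaw":1,"slide":[0,-1.5,-30],"dr":[0,0,0]},{"jaw":1,"slide":[0,-1.5,-30],"dr":[0,0,0]},{"jaw":1,"slide":[0,-1.5,-30],"dr":[0,0,0]},{"jaw":1,"slide":[0,-1.5,-30],"dr":[0,0,0]},{"jaw":1,"slide":[0,-1.5,-30],"dr":[0,0,0]},{"jaw":1,"slide":[0,-1,-30],"dr":[0,0,0]},{"jaw":1,"slide":[0,0,-20],"dr":[0,0,0]}]}}

```text
t: 22.83
ee_pos: [0.5157, 0.0922, 0.2412]
tool_rot: [0.505, 0.495, 0.504, -0.496]
contact_force: [0.6, -0.1, -2.9]
width: 0.458
```

Emit:
{"api": "play_rows", "payload": {"steps": [{"jaw":1,"slide":[0,0,-20],"dr":[0,0,0]},{"jaw":1,"slide":[0,0,-20],"dr":[0,0,0]},{"jaw":1,"slide":[0,0,-15],"dr":[0,0,0]},{"jaw":1,"slide":[0,0,0],"dr":[0,0,0]},{"jaw":1,"slide":[0,0,0],"dr":[0,0,0]},{"jaw":1,"slide":[0,0,0],"dr":[0,0,0]}]}}

```text
t: 23.33
ee_pos: [0.5166, 0.1424, 0.2411]
tool_rot: [0.505, 0.496, 0.502, -0.497]
contact_force: [0.5, 0.0, -2.6]
width: 0.456
```

```bash
python3 s.py; python3 - <<'E'
from h import *
R=frame([0,0,-1],[1,0.02,0]); to(R,[.52,.143,.085])
s=snapshot('scene'); cv2.imwrite('pics/g6.png',cv2.resize(s['pixels'][50:220,180:360,::-1],None,fx=3,fy=3))
E
```

```text
23.33 [ 0.21   0.306 -0.687  1.823  0.223  1.09  -0.545] [0.5166 0.1424 0.2411] 0.456 [ 0.5  0.  -2.6]
[[ 0.002  1.     0.013]
 [-0.004  0.013 -1.   ]
 [-1.     0.002  0.004]]
dr [-0.4  0.3 -0.1] 0.5 slide [156.1   3.4  -0.5] 156.1
```

View pics/g6.png

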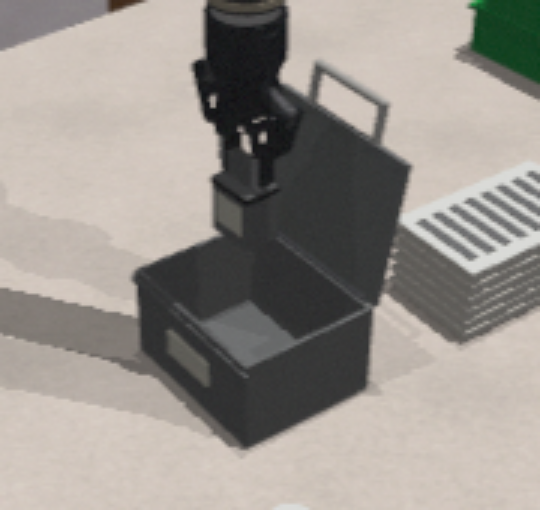

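The cartridge hangs upright over the box opening at about (245,205). Next I lower it to the floor; contact should come at a TCP z of about 0.0686.

Emit:
{"api": "play_rows", "payload": {"steps": [{"jaw":1,"slide":[15,3,0],"dr":[0,0,0]},{"jaw":1,"slide":[25,0,0],"dr":[0,0,0]},{"jaw":1,"slide":[25,0,0],"dr":[0,0,0]},{"jaw":1,"slide":[25,0,0],"dr":[0,0,0]},{"jaw":1,"slide":[25,0,0],"dr":[0,0,0]},{"jaw":1,"slide":[25,0,0],"dr":[0,0,0]},{"jaw":1,"slide":[15,0,0],"dr":[0,0,0]},{"jaw":1,"slide":[10,0,0],"dr":[0,0,0]},{"jaw":1,"slide":[4,0,0],"dr":[0,0,0]},{"jaw":1,"slide":[0,0,0],"dr":[0,0,0]},{"jaw":1,"slide":[0,0,0],"dr":[0,0,0]}]}}

```text
t: 24.3
ee_pos: [0.5217, 0.1432, 0.0736]
tool_rot: [0.505, 0.497, 0.501, -0.496]
contact_force: [-0.7, -0.1, -3.3]
width: 0.457
```

Emit:
{"api": "play_rows", "payload": {"steps": [{"jaw":1,"slide":[1,0,0],"dr":[0,0,0]},{"jaw":1,"slide":[1,0,0],"dr":[0,0,0]},{"jaw":1,"slide":[0,0,0],"dr":[0,0,0]},{"jaw":1,"slide":[0,0,0],"dr":[0,0,0]}]}}

```text
t: 24.63
ee_pos: [0.5212, 0.1434, 0.0713]
tool_rot: [0.505, 0.497, 0.502, -0.496]
contact_force: [-0.5, -0.1, -2.7]
width: 0.455
```

Emit:
{"api": "play_rows", "payload": {"steps": [{"jaw":1,"slide":[1,0,0],"dr":[0,0,0]},{"jaw":1,"slide":[1,0,0],"dr":[0,0,0]},{"jaw":1,"slide":[0.6,0,0],"dr":[0,0,0]},{"jaw":1,"slide":[0,0,0],"dr":[0,0,0]},{"jaw":1,"slide":[0,0,0],"dr":[0,0,0]}]}}

```text
t: 25.05
ee_pos: [0.5211, 0.1434, 0.0686]
tool_rot: [0.505, 0.497, 0.502, -0.496]
contact_force: [-0.5, -0.1, 1.4]
width: 0.454
```

Emit:
{"api": "play_rows", "payload": {"steps": [{"jaw":0,"slide":[0,0,0],"dr":[0,0,0]},{"jaw":-0.3,"slide":[0,0,0],"dr":[0,0,0]},{"jaw":-0.5,"slide":[0,0,0],"dr":[0,0,0]},{"jaw":-0.5,"slide":[0,0,0],"dr":[0,0,0]},{"jaw":-0.5,"slide":[0,0,0],"dr":[0,0,0]},{"jaw":-0.5,"slide":[0,0,0],"dr":[0,0,0]},{"jaw":-0.5,"slide":[-5,0,0],"dr":[0,0,0]},{"jaw":-0.5,"slide":[-10,0,0],"dr":[0,0,0]},{"jaw":-0.5,"slide":[-20,0,0],"dr":[0,0,0]},{"jaw":-0.5,"slide":[-25,0,0],"dr":[0,0,0]},{"jaw":-0.5,"slide":[-30,0,0],"dr":[0,0,0]},{"jaw":-0.5,"slide":[-30,0,0],"dr":[0,0,0]},{"jaw":-0.5,"slide":[-30,0,0],"dr":[0,0,0]},{"jaw":-0.5,"slide":[-30,0,0],"dr":[0,0,0]},{"jaw":-0.5,"slide":[-30,0,0],"dr":[0,0,0]},{"jaw":-0.5,"slide":[-30,0,0],"dr":[0,0,0]},{"jaw":-0.5,"slide":[-30,0,0],"dr":[0,0,0]},{"jaw":-0.5,"slide":[-30,0,0],"dr":[0,0,0]},{"jaw":-0.5,"slide":[0,0,0],"dr":[0,0,0]}]}}

```text
t: 26.63
ee_pos: [0.5217, 0.1461, 0.3757]
tool_rot: [0.508, 0.5, 0.5, -0.492]
contact_force: [1.0, 0.2, 0.9]
width: 0.748
```

```bash
python3 s.py; python3 - <<'E'
from h import *
for n in('scene','top'):
    s=snapshot(n); W=cloud(s); Z=W[...,2]
    m0=(abs(W[...,0]-.52)<.06)&(abs(W[...,1]-.143)<.05)
    for lo,hi in((.06,.076),(.087,.105)):
        P=W[m0&(Z>lo)&(Z<hi)]
        if len(P)>10:
            r=cv2.minAreaRect((P[:,:2]*1000).astype(np.float32)); print(n,len(P),np.median(P,0).round(4),np.round(r[0],1),np.round(r[1],1),round(r[2],1))
    B=W[(W[...,1]>.2)&(W[...,1]<.35)&(Z>.29)&(Z<.33)&(abs(W[...,0]-.525)<.06)]
    print(n,'bar',len(B),B.mean(0) if len(B) else '',np.sort(B[:,2])[-5:])
    save(s,'g7'+n)
    if n=='scene': cv2.imwrite('pics/g7.png',cv2.resize(s['pixels'][20:200,200:370,::-1],None,fx=3,fy=3))
E
```

```text
26.63 [ 0.245  0.211 -0.713  1.619  0.148  1.35  -0.474] [0.5217 0.1461 0.3757] 0.748 [1.  0.2 0.9]
[[ 0.016  1.     0.014]
 [ 0.     0.014 -1.   ]
 [-1.     0.016 -0.   ]]
scene 123 [0.5359 0.1346 0.0685] [523.9 141.5] [57.5 41.4] 2.5
scene 52 [0.5279 0.1405 0.0942] [523.5 142.5] [43.5 16.2] 4.8
scene bar 129 [0.5305708  0.26515364 0.30425071] [0.31042643 0.31054704 0.31075852 0.31114846 0.31142926]
top 115 [0.5244 0.1321 0.0691] [522.6 142.3] [41.2 53.8] 86.1
top 69 [0.5212 0.1425 0.0943] [522.6 142.5] [38.4 12.6] 1.8
top bar 54 [0.56474074 0.26467241 0.30571147] [0.31016245 0.31034689 0.31111407 0.31151273 0.31218095]
```

View pics/g7.png

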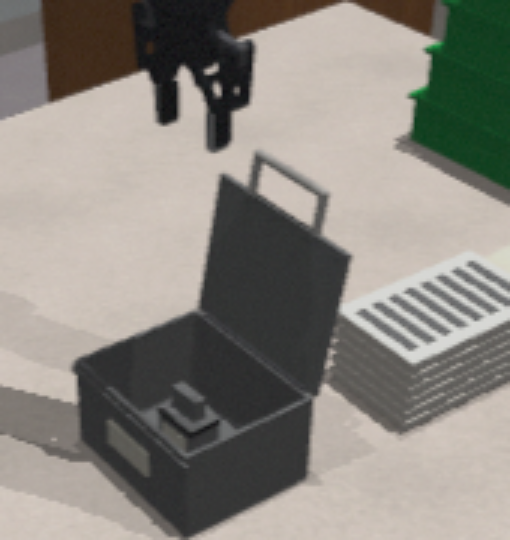

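The crop shows the cartridge standing upright on the box floor, tab at about (190,400) and the gripper clear; block top 0.069 and tab top 0.094 agree with that. Next I measure the hinge, the cover plane and the bar.

```bash
python3 - <<'E'
from h import *
def plane(P):
    for _ in range(4):
        c=P.mean(0); n=np.linalg.svd(P-c,full_matrices=False)[2][2]; d=abs((P-c)@n); P=P[d<max(.004,2*np.median(d))]
    return c,n,len(P)
for n in('scene','top'):
    s=snapshot(n); W=cloud(s); Z=W[...,2]
    m=(abs(W[...,0]-.523)<.08)&(W[...,1]>.215)&(W[...,1]<.3)&(Z>.13)&(Z<.255)
    c,nn,k=plane(W[m]); nn*=np.sign(-nn[1]); print(n,'cover',k,c.round(4),nn.round(4))
    th=np.pi/2+np.arcsin(nn[2]); y108=c[1]+( nn[2]*(c[2]-.108))/nn[1]; print(' theta',th,'axis yaw',np.degrees(np.arctan2(-nn[1],-nn[0])),'y at z=.108,x=c',y108)
    m=(abs(W[...,0]-.52)<.08)&(abs(W[...,1]-.07)<.015)&(Z>.02)&(Z<.095)
    if m.sum()>50:
        c,nn,k=plane(W[m]); print(' front',k,c.round(4),nn.round(4))
    m=(abs(W[...,0]-.62)<.02)&(abs(W[...,1]-.15)<.06)&(Z>.02)&(Z<.095)
    if m.sum()>50:
        c,nn,k=plane(W[m]); print(' farx',k,c.round(4),nn.round(4))
    B=W[(W[...,1]>.22)&(W[...,1]<.3)&(Z>.30)&(Z<.32)&(abs(W[...,0]-.525)<.06)]
    print(' bar',len(B),np.median(B,0).round(4),'slope dy/dx',np.polyfit(B[:,0],B[:,1],1)[0].round(4),B[:,0].min(),B[:,0].max())
Z=Ro.from_euler('z',-2,degrees=True).as_matrix()
to(Z@frame([0,0,-1],[0,1,0]),[.525,.265,.40])
E
```

```text
scene cover 1337 [0.5255 0.2448 0.1941] [-0.0404 -0.9831  0.1785]
 theta 1.7503086949070232 axis yaw 87.64859547778566 y at z=.108,x=c 0.22911730537557107
 front 466 [0.5251 0.0683 0.0578] [0.0405 0.999  0.0168]
 farx 557 [0.6204 0.1488 0.0578] [-9.99e-01  4.49e-02 -5.00e-04]
 bar 103 [0.5328 0.2652 0.3067] slope dy/dx -0.0429 0.4703905601537397 0.5812828062565606
top cover 169 [0.5877 0.2432 0.2075] [-0.039  -0.9831  0.1791]
 theta 1.750838004838016 axis yaw 87.73027191634635 y at z=.108,x=c 0.22506565487438188
 farx 55 [0.6159 0.1495 0.0591] [-9.991e-01  4.200e-02 -1.000e-04]
 bar 52 [0.5643 0.2647 0.3075] slope dy/dx -0.0605 0.4714888757396257 0.5798472646489616
dr [-87.2   0.3   0. ] 87.2 slide [-32.4 121.3   1.8] 125.5
```

Emit:
{"api": "play_rows", "payload": {"grip_force": 30, "steps": [{"jaw":-0.5,"slide":[-2,0,0],"dr":[-6.7,0,0]},{"jaw":-0.5,"slide":[-2,0,0],"dr":[-6.7,0,0]},{"jaw":-0.5,"slide":[-2,0,0],"dr":[-6.7,0,0]},{"jaw":-0.5,"slide":[-2,0,0],"dr":[-6.7,0,0]},{"jaw":-0.5,"slide":[-2,0,0],"dr":[-6.7,0,0]},{"jaw":-0.5,"slide":[-2,0,0],"dr":[-6.7,0,0]},{"jaw":-0.5,"slide":[-2,0,0],"dr":[-6.7,0,0]},{"jaw":-0.5,"slide":[-2,0,0],"dr":[-6.7,0,0]},{"jaw":-0.5,"slide":[-2,0,0],"dr":[-6.7,0,0]},{"jaw":-0.5,"slide":[-2,0,0],"dr":[-6.7,0,0]},{"jaw":-0.5,"slide":[-2,0,0],"dr":[-6.7,0,0]},{"jaw":-0.5,"slide":[0,0,0],"dr":[-6.7,0,0]},{"jaw":-0.5,"slide":[0,0,0],"dr":[-6.7,0,0]},{"jaw":-0.5,"slide":[0,30,0],"dr":[0,0,0]},{"jaw":-0.5,"slide":[0,30,0],"dr":[0,0,0]},{"jaw":-0.5,"slide":[0,30,0],"dr":[0,0,0]},{"jaw":-0.5,"slide":[0,31,0],"dr":[0,0,0]},{"jaw":-0.5,"slide":[0,0,0],"dr":[0,0,0]},{"jaw":-0.5,"slide":[0,0,0],"dr":[0,0,0]},{"jaw":-0.5,"slide":[0,0,0],"dr":[0,0,0]}]}}

```text
t: 28.5
ee_pos: [0.5239, 0.2643, 0.3887]
tool_rot: [0.708, 0.011, 0.706, -0.014]
contact_force: [0.6, -0.5, 0.5]
width: 0.755
```

```bash
python3 s.py; python3 - <<'E'
from h import *
Z=Ro.from_euler('z',-2.35,degrees=True).as_matrix()
to(Z@frame([0,0,-1],[0,1,0]),[.525,.267,.286])
E
```

```text
28.5 [ 0.16   0.366 -0.961  1.48   0.305  1.452  0.728] [0.5239 0.2643 0.3887] 0.755 [ 0.6 -0.5  0.5]
[[ 0.002  0.037  0.999]
 [-0.004  0.999 -0.037]
 [-1.    -0.004  0.002]]
dr [0.3 0.1 0.2] 0.4 slide [102.7   2.7   1. ] 102.7
```

Emit:
{"api": "play_rows", "payload": {"steps": [{"jaw":-0.5,"slide":[20,2.5,1],"dr":[0,0,0]},{"jaw":-0.5,"slide":[25,0,0],"dr":[0,0,0]},{"jaw":-0.5,"slide":[25,0,0],"dr":[0,0,0]},{"jaw":-0.5,"slide":[20,0,0],"dr":[0,0,0]},{"jaw":-0.5,"slide":[12,0,0],"dr":[0,0,0]},{"jaw":-0.5,"slide":[0,0,0],"dr":[0,0,0]},{"jaw":-0.5,"slide":[0,0,0],"dr":[0,0,0]},{"jaw":-0.5,"slide":[0,0,0],"dr":[0,0,0]}]}}

```text
t: 29.17
ee_pos: [0.5264, 0.2673, 0.2893]
tool_rot: [0.709, 0.013, 0.705, -0.014]
contact_force: [0.5, 0.3, 0.3]
width: 0.75
```

```bash
python3 s.py; python3 - <<'E'
from h import *
s=snapshot('wrist'); save(s,'w2')
E
```

```text
29.17 [ 0.142  0.429 -0.935  1.633  0.365  1.261  0.671] [0.5264 0.2673 0.2893] 0.75 [0.5 0.3 0.3]
[[ 0.006  0.038  0.999]
 [-0.002  0.999 -0.038]
 [-1.    -0.001  0.006]]
```

View pics/w2.png

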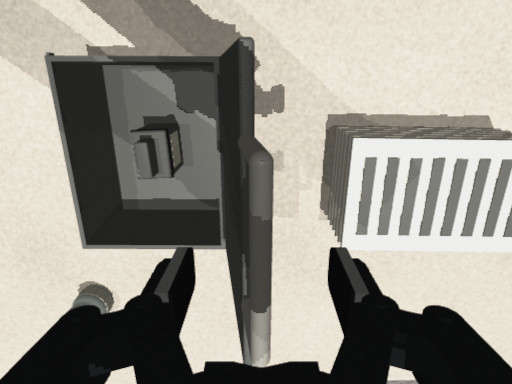

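The wrist view shows the bar (column 260) midway between the fingertips (about 185 and 335). I close on it.

Emit:
{"api": "play_rows", "payload": {"grip_force": 30, "steps": [{"jaw":0,"slide":[2,0,0],"dr":[0,0,0]},{"jaw":0.5,"slide":[0,0,0],"dr":[0,0,0]},{"jaw":1,"slide":[0,0,0],"dr":[0,0,0]},{"jaw":1,"slide":[0,0,0],"dr":[0,0,0]},{"jaw":1,"slide":[0,0,0],"dr":[0,0,0]},{"jaw":1,"slide":[0,0,0],"dr":[0,0,0]},{"jaw":1,"slide":[0,0,0],"dr":[0,0,0]},{"jaw":1,"slide":[0,0,0],"dr":[0,0,0]}]}}

```text
t: 29.88
ee_pos: [0.5256, 0.267, 0.2862]
tool_rot: [0.709, 0.012, 0.705, -0.014]
contact_force: [-1.1, -2.2, 2.9]
width: 0.1
```

```bash
python3 s.py; python3 - <<'E'
import numpy as np
def b(t): return np.array([200*-np.cos(t)+4*np.sin(t),200*np.sin(t)+4*np.cos(t)])
p=b(1.75)
for t in np.r_[np.arange(1.68,.2,-.07),.21,.16,.12,.08,.05,.03,.015,0]:
    d=b(t)-p; p=b(t); print(round(t,3),[round(-d[1],1),round(d[0],1),0], 'rel y,z',(p-b(1.75)).round(1))
E
```

```text
29.88 [ 0.14   0.431 -0.934  1.637  0.367  1.257  0.669] [0.5256 0.267  0.2862] 0.1 [-1.1 -2.2  2.9]
[[ 0.004  0.037  0.999]
 [-0.003  0.999 -0.037]
 [-1.    -0.003  0.004]]
1.68 [np.float64(-2.3), np.float64(-13.8), 0] rel y,z [-13.8   2.3]
1.61 [np.float64(-1.3), np.float64(-13.9), 0] rel y,z [-27.7   3.6]
1.54 [np.float64(-0.3), np.float64(-14.0), 0] rel y,z [-41.7   3.9]
1.47 [np.float64(0.6), np.float64(-14.0), 0] rel y,z [-55.7   3.3]
1.4 [np.float64(1.6), np.float64(-13.9), 0] rel y,z [-69.6   1.7]
1.33 [np.float64(2.6), np.float64(-13.8), 0] rel y,z [-83.4  -0.9]
1.26 [np.float64(3.5), np.float64(-13.5), 0] rel y,z [-96.9  -4.4]
1.19 [np.float64(4.5), np.float64(-13.3), 0] rel y,z [-110.2   -8.9]
1.12 [np.float64(5.4), np.float64(-12.9), 0] rel y,z [-123.1  -14.3]
1.05 [np.float64(6.3), np.float64(-12.5), 0] rel y,z [-135.6  -20.6]
0.98 [np.float64(7.1), np.float64(-12.0), 0] rel y,z [-147.7  -27.8]
0.91 [np.float64(8.0), np.float64(-11.5), 0] rel y,z [-159.2  -35.7]
0.84 [np.float64(8.8), np.float64(-10.9), 0] rel y,z [-170.1  -44.5]
0.77 [np.float64(9.5), np.float64(-10.3),
[... 422 characters left out ...]
,z [-226.1 -123.7]
0.28 [np.float64(13.2), np.float64(-4.6), 0] rel y,z [-230.7 -137. ]
0.21 [np.float64(13.5), np.float64(-3.7), 0] rel y,z [-234.4 -150.5]
0.21 [np.float64(-0.0), np.float64(0.0), 0] rel y,z [-234.4 -150.5]
0.16 [np.float64(9.8), np.float64(-2.0), 0] rel y,z [-236.4 -160.3]
0.12 [np.float64(7.9), np.float64(-1.3), 0] rel y,z [-237.7 -168.2]
0.08 [np.float64(7.9), np.float64(-1.0), 0] rel y,z [-238.6 -176.1]
0.05 [np.float64(6.0), np.float64(-0.5), 0] rel y,z [-239.1 -182.1]
0.03 [np.float64(4.0), np.float64(-0.2), 0] rel y,z [-239.4 -186.1]
0.015 [np.float64(3.0), np.float64(-0.1), 0] rel y,z [-239.5 -189.1]
0.0 [np.float64(3.0), np.float64(-0.1), 0] rel y,z [-239.6 -192.1]
```

Emit:
{"api": "play_rows", "payload": {"steps": [{"jaw":1,"slide":[-2.3,-13.8,0],"dr":[0,0,0]},{"jaw":1,"slide":[-1.3,-13.9,0],"dr":[0,0,0]},{"jaw":1,"slide":[-0.3,-14,0],"dr":[0,0,0]},{"jaw":1,"slide":[0.6,-14,0],"dr":[0,0,0]},{"jaw":1,"slide":[1.6,-13.9,0],"dr":[0,0,0]},{"jaw":1,"slide":[2.6,-13.8,0],"dr":[0,0,0]},{"jaw":1,"slide":[0,0,0],"dr":[0,0,0]},{"jaw":1,"slide":[0,0,0],"dr":[0,0,0]}]}}

```text
t: 30.55
ee_pos: [0.5222, 0.1835, 0.2857]
tool_rot: [0.708, 0.013, 0.706, -0.014]
contact_force: [-2.4, -0.7, 5.6]
width: 0.104
```

```bash
python3 s.py
```

```text
30.55 [ 0.322  0.363 -0.95   1.718  0.317  1.221  0.826] [0.5222 0.1835 0.2857] 0.104 [-2.4 -0.7  5.6]
[[ 0.004  0.038  0.999]
 [-0.003  0.999 -0.038]
 [-1.    -0.003  0.004]]
```

Low forces, and it tracks the arc exactly. I carry on.

Emit:
{"api": "play_rows", "payload": {"steps": [{"jaw":1,"slide":[3.5,-13.5,0],"dr":[0,0,0]},{"jaw":1,"slide":[4.5,-13.3,0],"dr":[0,0,0]},{"jaw":1,"slide":[5.4,-12.9,0],"dr":[0,0,0]},{"jaw":1,"slide":[6.3,-12.5,0],"dr":[0,0,0]},{"jaw":1,"slide":[7.1,-12,0],"dr":[0,0,0]},{"jaw":1,"slide":[8,-11.5,0],"dr":[0,0,0]},{"jaw":1,"slide":[8.8,-10.9,0],"dr":[0,0,0]},{"jaw":1,"slide":[9.5,-10.3,0],"dr":[0,0,0]},{"jaw":1,"slide":[0,0,0],"dr":[0,0,0]},{"jaw":1,"slide":[0,0,0],"dr":[0,0,0]}]}}

```text
t: 31.38
ee_pos: [0.5184, 0.0856, 0.2313]
tool_rot: [0.707, 0.012, 0.707, -0.015]
contact_force: [-3.1, -0.8, -0.5]
width: 0.101
```

```bash
python3 s.py
```

```text
31.38 [ 0.495  0.359 -0.925  1.849  0.326  1.093  0.981] [0.5184 0.0856 0.2313] 0.101 [-3.1 -0.8 -0.5]
[[ 0.001  0.038  0.999]
 [-0.004  0.999 -0.038]
 [-1.    -0.004  0.001]]
```

Emit:
{"api": "play_rows", "payload": {"steps": [{"jaw":1,"slide":[10.2,-9.6,0],"dr":[0,0,0]},{"jaw":1,"slide":[10.8,-8.9,0],"dr":[0,0,0]},{"jaw":1,"slide":[11.4,-8.1,0],"dr":[0,0,0]},{"jaw":1,"slide":[12,-7.3,0],"dr":[0,0,0]},{"jaw":1,"slide":[12.5,-6.4,0],"dr":[0,0,0]},{"jaw":1,"slide":[12.9,-5.5,0],"dr":[0,0,0]},{"jaw":1,"slide":[0,0,0],"dr":[0,0,0]},{"jaw":1,"slide":[0,0,0],"dr":[0,0,0]}]}}

```text
t: 32.05
ee_pos: [0.5169, 0.041, 0.1625]
tool_rot: [0.708, 0.011, 0.706, -0.014]
contact_force: [-5.8, -0.9, -1.2]
width: 0.102
```

```bash
python3 s.py
```

```text
32.05 [ 0.529  0.425 -0.874  1.941  0.402  0.957  0.997] [0.5169 0.041  0.1625] 0.102 [-5.8 -0.9 -1.2]
[[ 0.001  0.036  0.999]
 [-0.004  0.999 -0.036]
 [-1.    -0.003  0.002]]
```

Emit:
{"api": "play_rows", "payload": {"steps": [{"jaw":1,"slide":[6.6,-2.3,0],"dr":[0,0,0]},{"jaw":1,"slide":[6.6,-2.3,0],"dr":[0,0,0]},{"jaw":1,"slide":[6.7,-1.9,0],"dr":[0,0,0]},{"jaw":1,"slide":[6.8,-1.8,0],"dr":[0,0,0]},{"jaw":1,"slide":[6,-1.2,0],"dr":[0,0,0]},{"jaw":1,"slide":[6,-1,0],"dr":[0,0,0]},{"jaw":1,"slide":[5,-0.7,0],"dr":[0,0,0]},{"jaw":1,"slide":[5,-0.6,0],"dr":[0,0,0]},{"jaw":1,"slide":[5,-0.5,0],"dr":[0,0,0]},{"jaw":1,"slide":[4,-0.3,0],"dr":[0,0,0]},{"jaw":1,"slide":[4,-0.2,0],"dr":[0,0,0]},{"jaw":1,"slide":[0,0,0],"dr":[0,0,0]},{"jaw":1,"slide":[0,0,0],"dr":[0,0,0]}]}}

```text
t: 33.13
ee_pos: [0.5168, 0.0279, 0.1015]
tool_rot: [0.708, 0.011, 0.706, -0.014]
contact_force: [-5.9, -2.1, -0.1]
width: 0.102
```

Emit:
{"api": "play_rows", "payload": {"steps": [{"jaw":1,"slide":[2,0,0],"dr":[0,0,0]},{"jaw":1,"slide":[2,0,0],"dr":[0,0,0]},{"jaw":1,"slide":[1,0,0],"dr":[0,0,0]},{"jaw":1,"slide":[0,0,0],"dr":[0,0,0]},{"jaw":1,"slide":[0,0,0],"dr":[0,0,0]}]}}

```text
t: 33.55
ee_pos: [0.5168, 0.0276, 0.0965]
tool_rot: [0.708, 0.011, 0.706, -0.015]
contact_force: [-5.9, -1.5, -0.6]
width: 0.106
```

Emit:
{"api": "play_rows", "payload": {"steps": [{"jaw":1,"slide":[1,0,0],"dr":[0,0,0]},{"jaw":1,"slide":[1,0,0],"dr":[0,0,0]},{"jaw":1,"slide":[0.5,0,0],"dr":[0,0,0]},{"jaw":1,"slide":[0,0,0],"dr":[0,0,0]},{"jaw":1,"slide":[0,0,0],"dr":[0,0,0]}]}}

```text
t: 33.97
ee_pos: [0.5168, 0.0276, 0.0941]
tool_rot: [0.708, 0.011, 0.706, -0.015]
contact_force: [-6.1, -1.2, -0.5]
width: 0.103
```

Emit:
{"api": "play_rows", "payload": {"steps": [{"jaw":1,"slide":[1,0,0],"dr":[0,0,0]},{"jaw":1,"slide":[0,0,0],"dr":[0,0,0]},{"jaw":1,"slide":[1,0,0],"dr":[0,0,0]},{"jaw":1,"slide":[0,0,0],"dr":[0,0,0]},{"jaw":1,"slide":[0,0,0],"dr":[0,0,0]}]}}

```text
t: 34.38
ee_pos: [0.5168, 0.0275, 0.0931]
tool_rot: [0.708, 0.011, 0.706, -0.015]
contact_force: [-9.2, -1.6, 7.2]
width: 0.101
```

```bash
python3 s.py; python3 - <<'E'
from h import *
s=snapshot('scene'); W=cloud(s); Z=W[...,2]
m=(abs(W[...,0]-.53)<.085)&(W[...,1]>.085)&(W[...,1]<.2)&(Z>.1)&(Z<.13)
P=W[m]; A=np.c_[P[:,:2]-P[:,:2].mean(0),np.ones(len(P))]; print(len(P),np.linalg.lstsq(A,P[:,2],rcond=None)[0])
E
```

```text
34.38 [ 0.485  0.514 -0.8    2.004  0.508  0.829  0.929] [0.5168 0.0275 0.0931] 0.101 [-9.2 -1.6  7.2]
[[ 0.002  0.037  0.999]
 [-0.006  0.999 -0.037]
 [-1.    -0.006  0.002]]
1138 [-0.00864428 -0.00167251  0.11794942]
```

Contact is at 7 N and the cover is flat (slope -0.002). I release and withdraw upwards.

Emit:
{"api": "play_rows", "payload": {"steps": [{"jaw":0.6,"slide":[0,0,0],"dr":[0,0,0]},{"jaw":0.3,"slide":[0,0,0],"dr":[0,0,0]},{"jaw":0.3,"slide":[0,0,0],"dr":[0,0,0]},{"jaw":0.3,"slide":[0,0,0],"dr":[0,0,0]},{"jaw":0.3,"slide":[0,0,0],"dr":[0,0,0]},{"jaw":0.3,"slide":[-5,0,0],"dr":[0,0,0]},{"jaw":0.3,"slide":[-10,0,0],"dr":[0,0,0]},{"jaw":0.3,"slide":[-20,0,0],"dr":[0,0,0]},{"jaw":0.3,"slide":[-30,0,0],"dr":[0,0,0]},{"jaw":0.3,"slide":[-30,0,0],"dr":[0,0,0]},{"jaw":0.3,"slide":[-30,0,0],"dr":[0,0,0]},{"jaw":0.3,"slide":[-30,0,0],"dr":[0,0,0]},{"jaw":0.3,"slide":[0,0,0],"dr":[0,0,0]},{"jaw":0.3,"slide":[0,0,0],"dr":[0,0,0]}]}}

```text
t: 35.6
ee_pos: [0.5181, 0.0288, 0.249]
tool_rot: [0.71, 0.012, 0.704, -0.014]
contact_force: [0.1, -0.7, -0.8]
width: 0.349
```

```bash
python3 s.py; python3 - <<'E'
from h import *
s=snapshot('scene'); W=cloud(s); Z=W[...,2]; save(s,'end')
m=(abs(W[...,0]-.53)<.085)&(W[...,1]>.085)&(W[...,1]<.2)&(Z>.1)&(Z<.14)
P=W[m]; A=np.c_[P[:,:2]-P[:,:2].mean(0),np.ones(len(P))]; print(len(P),np.linalg.lstsq(A,P[:,2],rcond=None)[0])
t=snapshot('top'); W=cloud(t); Z=W[...,2]
for n,(u0,u1,v0,v1,z0,z1) in dict(trays=(50,150,170,250,.05,.2),jar=(235,280,135,170,.03,.2),marker=(370,425,185,220,.006,.05)).items():
    w=W[v0:v1,u0:u1]; P=w[(w[...,2]>z0)&(w[...,2]<z1)]; print(n,P.mean(0).round(4))
E
```

```text
35.6 [ 0.625  0.322 -0.935  1.845  0.295  1.11   1.117] [0.5181 0.0288 0.249 ] 0.349 [ 0.1 -0.7 -0.8]
[[ 0.009  0.037  0.999]
 [-0.003  0.999 -0.037]
 [-1.    -0.003  0.009]]
1275 [-0.00595914  0.00269422  0.11796514]
trays [0.5766 0.4592 0.0947]
jar [ 0.7616 -0.0016  0.0566]
marker [ 0.6152 -0.4356  0.012 ]
```

View pics/end.png

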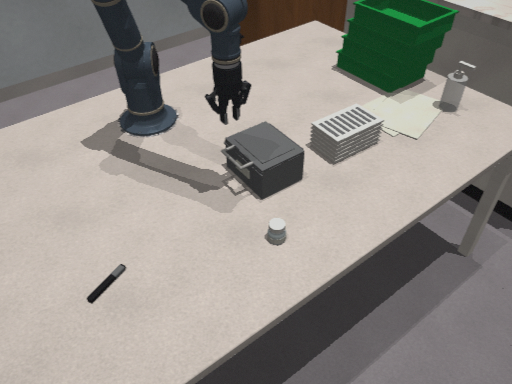

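The cover is flat on the box (265,155), the gripper is clear at (228,100) and the bystanders are where they were. I hand the job in.

```bash
python3 -c "
from cell import order; print(order.close_job())"
```

```text
the job is handed in; nothing more can be done
None
```

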